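# Dial 4-7-2 on the decade box and enter it

### The job

Set the decade box to 4-7-2: counted from the end away from the green button, the thumbwheels must show yellow, violet and red at the top, centred between the white index lines. The middle wheel is already right, so leave it alone; rub the other two round with a fingertip, gently (never more than about 20 N on the box), and only once the code stands, press the green button fully down and let it come up. Leave the other things on the bench where they are.

Things in the scene. Friction and masses are not known exactly. Their poses are not given: they have to be found in the camera images.
- box: grey decade resistance box, fixed: 130 mm (its x) x 230 (its y) x 60 high; origin at the centre of its underside, z up. Level top (fascia) at 60 mm. In a row along y, at x = 0: first wheel y = +80 mm, middle wheel +38, third wheel -4, green button -78 (black housing 44 mm wide, 12 high). Two binding posts 12 mm high at x = +52, y = +60 and +20.
- wheel_a (a joint): first wheel, farthest from the button: 50 mm in diameter, 20 wide, axle along the box's y. Rim fields 0 black, 1 brown, 2 red, 3 orange, 4 yellow, 5 green, 6 blue, 7 violet, 8 grey, 9 white. Value (rad): digit k is centred on top at k x 0.6283 (+- whole turns); grows as the top of the rim is pushed to the box's +x. Turns freely round (limits -9 and 16). Set it to 4, yellow: 2.513.
- wheel_b (a joint): middle wheel, like the first: already at 7, violet (4.398 rad); to be left alone.
- wheel_c (a joint): third wheel, nearest the button, like the first. Set it to 2, red: 1.257 rad (+- whole turns). The wheels have no clicks and stay where left. The rims are smooth and stiff to turn, about 2.6 N along the rim: only a fingertip pressed on the rim and drawn along turns them, by friction; too light a touch slips.
- index_a (a point): point on the fascia plane straight below the top of the first wheel (white index lines lie either side of it). The rim's top stands above it by an amount that differs from box to box, 6.5 to 13.5 mm, the same for all three wheels: it is not measured, so find it by touch.
- index_b (a point): the same point for the middle wheel.
- index_c (a point): the same point for the third wheel.
- enter (a joint): green push button, 28 mm in diameter: travel in m, 0 up, 0.006 fully down; a spring brings it up again. It takes about 5 N to push it fully down. Counts as pressed beyond 0.0045.
- enter_top (a point): centre of the top of the green button (moves with it)
- flux: white bottle with green cap, 60 mm in diameter, 130 mm high, loose; origin under its centre. Not to be moved.
- spool: copper wire spool with grey flanges, standing on end, 56 mm in diameter, 44 mm high, loose. Not to be moved.
- driver: blue screwdriver lying on the bench, loose. Not to be moved.
- board: green circuit board 70 x 100 mm lying flat, loose. Not to be moved.
- bin: blue open bin 100 x 140 x 50 mm, loose. Not to be moved.
- tape: yellow tape roll lying flat, 80 mm in diameter, 20 mm high, loose. Not to be moved.
- brush: small brush lying on the bench, loose. Not to be moved.

How it is judged (in metres and radians):
On the way, in this order (a step that is already met when the one before it is completed fails the run):
1. all three wheels show the code: yellow, violet, red, each centred at the index within 0.17 rad ((value of joint wheel_a between -3.9399 and -3.5999 rad or value of joint wheel_a between 2.3433 and 2.6833 rad or value of joint wheel_a between 8.6265 and 8.9665 rad) and value of joint wheel_b between 4.2282 and 4.5682 rad and (value of joint wheel_c between -5.1965 and -4.8565 rad or value of joint wheel_c between 1.0866 and 1.4266 rad or value of joint wheel_c between 7.3698 and 7.7098 rad)), for 0.2 s.
2. with the code standing, the green button is pressed down beyond 4.5 mm (all of step 1 and value of joint enter above 0.0045 m), for 0.05 s.
At the end, for the whole second after the job is handed in: The wheels stand still at 4 (yellow), 7 (violet) and 2 (red), each centred at the index within 0.17 rad (4 mm of rim), and the green button has come up again (within 1.5 mm), having been pressed after the code was set (all of step 1 and value of joint enter below 0.0015 m and velocity of joint wheel_a between -0.05 and 0.05 rad/s and velocity of joint wheel_c between -0.05 and 0.05 rad/s); the robot touches nothing.
It fails at once if the robot presses on the box, its wheels or button with more than 25 N (contact force between any of the fingers, the arm and box above 25 N).
It fails at once if the middle wheel is turned away from violet by more than 0.17 rad (not (value of joint wheel_b between 4.2282 and 4.5682 rad)).
It fails at once if the button is pressed before the code is set (value of joint enter above 0.0045 m and not ((value of joint wheel_a between -3.9399 and -3.5999 rad or value of joint wheel_a between 2.3433 and 2.6833 rad or value of joint wheel_a between 8.6265 and 8.9665 rad) and value of joint wheel_b between 4.2282 and 4.5682 rad and (value of joint wheel_c between -5.1965 and -4.8565 rad or value of joint wheel_c between 1.0866 and 1.4266 rad or value of joint wheel_c between 7.3698 and 7.7098 rad))).
It fails at once if a bystander is moved by more than 30 mm (distance of any of flux, spool, driver, board, bin, tape, brush from where it was at the start of the episode above 0.03 m).
It also fails if it takes over 67 s, if anything falls off the work surface, if the arm or the gripper's body presses on something with over 40 N, if the wrist force passes 120 N, or if a joint passes its speed limit or range.

### The arm

A 6-joint arm with a two-finger parallel gripper is mounted at the origin on the work surface. World frame = base frame: x ahead of the robot, y to its left, z up, the work surface at z = 0. Lengths are in m, angles in degrees, forces in N, time in s.
With the tool pointing down it reaches from about 0.325 to 0.775 m from the base axis. Payload 5.5 kg.
Tool frame: the origin (TCP) lies at the centre of the arm's flange, where the gripper is bolted on; the fingertips stand 182 mm ahead of it and the grasp point (between the pads) lies 163 mm ahead of it; z points along the fingers, y is the direction in which the jaws open and shut (so a half turn about z gives the same grasp; the last joint's range is limited). The gripper opens to 88 mm and grips with 3 to 60 N. Pads are 20 mm wide; open, the fingers measure 115 mm over their backs; the gripper's body (75 mm by 178 mm) begins 61 mm behind the grasp point.
Start: joints at [-3.249, 5.22, 70.514, -0, 104.267, -3.249], TCP at [0.6, -0, 0.405] pointing down, gripper open.
Joint ranges: [-164.24, 164.24], [-49.07, 125.15], [9.68, 141.18], [-86.29, 266.29], [3.28, 154.24], [-151.56, 151.56]. Speed limits (degrees/s): [147.25, 147.25, 172.46, 180, 180, 180].

### API

Orientations are given as [roll, pitch, yaw] about the fixed x, y, z axes, in that order (R = Rz(yaw) Ry(pitch) Rx(roll)).
In Python, from station import r gives the robot as it stands. The module is installed in compiled form; this text tells all that it offers. Calls block until the motion is done:
- r.reach(position, orientation): joint-space move of the TCP to a pose.
- r.servo_line(position, rotation=None, speed=0.15): straight line of the TCP; rotation=None keeps the orientation; speed is the mean speed in m/s.
- r.move_joints(angles): joint-space move.
- r.let_go() and r.grab(squeeze=None): open the fingers fully, or close them until they stop; squeeze is the grip in N (None keeps the last).
- r.wait(seconds).
- r.inverse_kinematics(position, orientation): joint angles nearest the present ones, or None.
- r.sense(): the state.
- r.snapshot(name): name is "scene" or "side" or "wrist"; returns a dict with "frame" (420x560x3 uint8, red, green, blue), "fx", "fy", "cx", "cy" (pixels), "R" (3x3) and "t" (3): a world point X has camera coordinates R X + t. Camera axes: x right, y down, z forward; pixel columns grow to the right and rows downward; lengths in m; the calibration is good to about 2 mm. A picture is of the moment at which its call begins. There is no depth.
A pose or a line that the arm cannot do raises r.IKError and nothing moves.
- r.hand_in(): hands the job in, once; it reports no verdict.
The state is a dict: "clock": time; "joints": joint angles; "joint_vel": joint speeds; "joint_torque": joint torques, N m; "tcp_pos": TCP position; "orientation": TCP orientation; "contact_force": force on the tool from outside, world axes, zero at the start; "torque": the same for the moment, N m; "opening": finger opening in m.
Only numpy, scipy, OpenCV 4.12 (cv2) and the standard library are available. Lean on these libraries where they do the work, as an engineer would, in place of code of your own. Each camera call takes 0.05 s, during which the arm holds its last target.

## Working session

There is one attempt and no reset: what is moved stays moved. The work goes in short steps, each a Python script; the robot and the scene stay as the last script left them, time stands still between calls to the robot, and variables do not carry over. Pictures are saved under pics/ and viewed, and the job is handed in when it is done.

```bash
mkdir -p pics; ls; python3 - <<'E'
from station import r
import cv2
for n in ("scene","side","wrist"):
    s=r.snapshot(n); cv2.imwrite(f"pics/{n}0.png",s["frame"][:,:,::-1])
    print(n,s["fx"],s["cx"],s["cy"],(-s["R"].T@s["t"]).round(3),s["R"].round(2).tolist())
print(r.sense())
E
```

```text
pics
scene 444.6192286348779 278.3615864657371 212.4247372435729 [1.121 0.456 1.189] [[-0.64, 0.77, -0.01], [0.66, 0.54, -0.53], [-0.4, -0.34, -0.85]]
side 430.7415597532901 275.9174182430475 210.12345035768718 [ 0.25  -0.941  0.997] [[0.94, -0.35, 0.01], [-0.22, -0.63, -0.75], [0.27, 0.7, -0.66]]
wrist 348.95829694503306 280.9608010496893 208.25686876332475 [0.6   0.081 0.385] [[1.0, 0.0, -0.0], [0.0, -0.96, 0.29], [-0.0, -0.29, -0.96]]
{'clock': 0.15, 'joints': array([-3.24908341e+00,  5.25451102e+00,  7.05659326e+01,  6.01341991e-05,
        1.04266771e+02, -3.24976723e+00]), 'joint_vel': array([ 0.0921406 , -0.14796028, -0.32982233,  0.07927176, -0.07039501,
       -0.03557968]), 'joint_torque': array([ 1.35033202e-03, -4.47044814e+01, -4.06907630e+01,  6.99103042e-02,
        2.74600578e-02, -1.16549641e-04]), 'tcp_pos': array([ 6.00052863e-01, -8.92971718e-06,  4.03753672e-01]), 'orientation': array([-1.79912929e+02, -5.00229900e-03,  9.00006948e+01]), 'contact_force': array([-0.04329935, -0.40272606,  0.0167191 ]), 'torque': array([ 0.0395292 , -0.03247567, -0.01331372]), 'opening': 0.08768911741031894}
```

View pics/scene0.png

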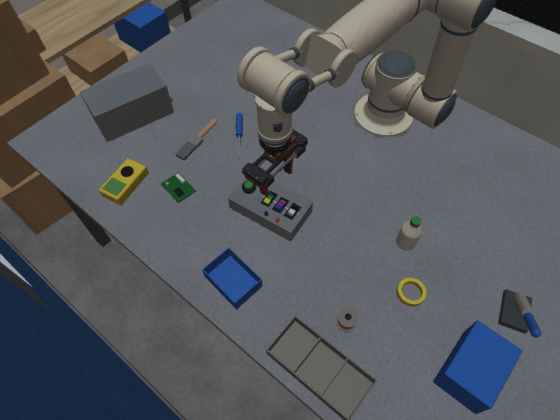

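View pics/side0.png

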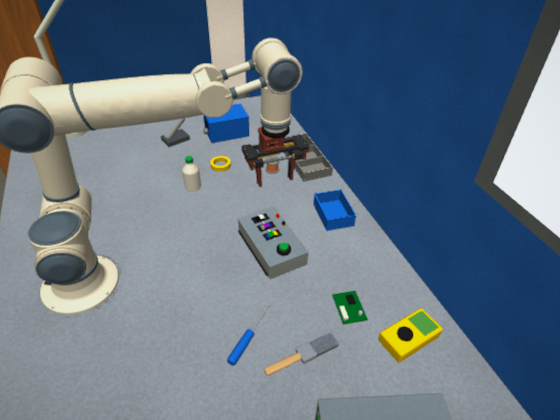

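View pics/wrist0.png

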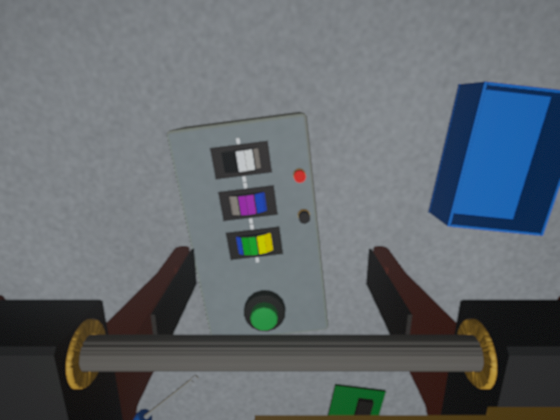

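The wrist view shows the box: wheel a (241,159) near white, b (248,204) violet, c (255,243) near green, button (263,318), posts on the right (+x). The white index lines run from (238,141) to (257,260). Next I'll work out the box pose from these.

```bash
cat > h.py <<'E'
import numpy as np, cv2
from station import r
def ray(s,uv,z):
    d=np.array([(uv[0]-s["cx"])/s["fx"],(uv[1]-s["cy"])/s["fy"],1.]); R=np.array(s["R"]);C=-R.T@np.array(s["t"]); d=R.T@d
    return C+d*(z-C[2])/d[2]
def proj(s,X):
    c=np.array(s["R"])@X+np.array(s["t"]); return np.array([s["fx"]*c[0]/c[2]+s["cx"],s["fy"]*c[1]/c[2]+s["cy"]])
E
python3 - <<'E'
from h import *
import pickle
s=r.snapshot("wrist"); pickle.dump(s,open("w0.pkl","wb"))
f=s["frame"]; hsv=cv2.cvtColor(f,cv2.COLOR_RGB2HSV)
roi=f[110:340,160:335]; cv2.imwrite("pics/w0c.png",cv2.resize(roi[:,:,::-1],None,fx=3,fy=2.6*1,interpolation=cv2.INTER_CUBIC)[:598])
# white lines
m=((hsv[:,:,2]>165)&(hsv[:,:,1]<60)).astype(np.uint8); m[:110]=0;m[340:]=0;m[:,:160]=0;m[:,335:]=0
n,l,st,c=cv2.connectedComponentsWithStats(m)
for i in range(1,n):
    if st[i,4]>5: print("white",st[i],c[i].round(1),ray(s,c[i],.06).round(4))
for nm,mm in (("green",(hsv[:,:,0]>50)&(hsv[:,:,0]<75)&(hsv[:,:,1]>120)),("red",((hsv[:,:,0]<8)|(hsv[:,:,0]>172))&(hsv[:,:,1]>150)),("dark",hsv[:,:,2]<50)):
    mm=mm.astype(np.uint8); mm[:110]=0;mm[345:]=0;mm[:,:170]=0;mm[:,330:]=0
    n,l,st,c=cv2.connectedComponentsWithStats(mm)
    for i in range(1,n):
        if st[i,4]>40: print(nm,st[i],c[i].round(1),ray(s,c[i],.06).round(4))
E
```

```text
white [236 138   4   6  20] [237.5 140.5] [0.56  0.047 0.06 ]
white [236 150  18  21 302] [244.8 160.2] [0.5662 0.0288 0.06  ]
white [242 177   5  11  36] [244.1 181.7] [0.5648 0.0084 0.06  ]
white [249 219   5  10  30] [250.8 223.2] [ 0.5701 -0.0334  0.06  ]
white [255 258   4   4  14] [256.5 259.5] [ 0.575  -0.0726  0.06  ]
green [242 236  16  20 265] [249.5 245.7] [ 0.5683 -0.0574  0.06  ]
green [250 303  28  27 605] [263.6 316.5] [ 0.5812 -0.1397  0.06  ]
red [294 170  11  12 108] [299.  175.5] [0.6169 0.0144 0.06  ]
dark [221 150  16  23 287] [228.7 161.4] [0.551  0.0277 0.06  ]
dark [228 229  43  29 247] [241.8 240.1] [ 0.5607 -0.0513  0.06  ]
dark [272 233   9  20  74] [276.5 244.6] [ 0.5954 -0.0562  0.06  ]
dark [ 170  250  160   91 1785] [203.2 305.2] [ 0.5172 -0.1258  0.06  ]
dark [245 291  39  35 526] [264.9 303. ] [ 0.5828 -0.1231  0.06  ]
```

View pics/w0c.png

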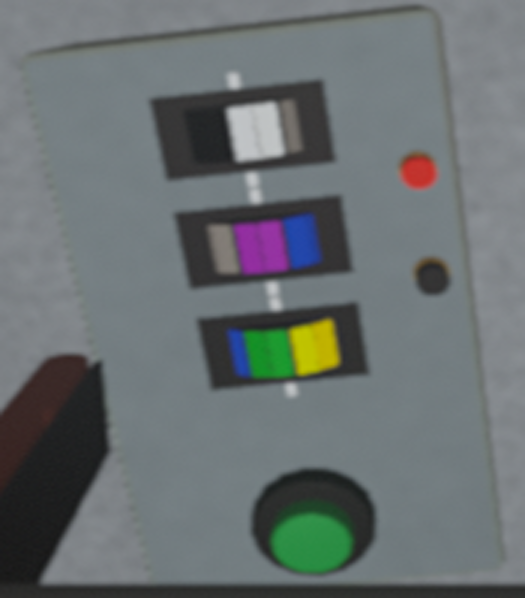

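Box origin is about (0.572,-0.050), yaw +7.2°. The angles are roughly a 5.8 (white, slightly to +x) and c 2.95 (green, slightly to -x). I'll close the gripper, hover over wheel a, and probe down gently.

```bash
cat >> h.py <<'E'
YAW=7.15; c_,s_=np.cos(np.radians(YAW)),np.sin(np.radians(YAW))
O=np.array([0.5722,-0.0502])
def W(x,y,z):  # box xy (m), fingertip height z above bench -> TCP
    return [O[0]+c_*x-s_*y, O[1]+s_*x+c_*y, z+0.182]
ORI=[180,0,90+YAW]
def F():
    s=r.sense(); f=s["contact_force"]; return np.array([c_*f[0]+s_*f[1],-s_*f[0]+c_*f[1],f[2]])
E
python3 - <<'E'
from h import *
r.grab(5)
r.reach(W(0,.08,.095),ORI)
s=r.snapshot("wrist"); cv2.imwrite("pics/w1.png",s["frame"][:,:,::-1])
s=r.snapshot("side"); cv2.imwrite("pics/s1.png",cv2.resize(s["frame"][120:300,200:380,::-1],None,fx=3,fy=3,interpolation=cv2.INTER_CUBIC))
q=r.sense(); print(q["clock"],q["tcp_pos"],q["orientation"],q["opening"],F())
E
```

```text
2.25 [0.5633101  0.02884003 0.28018971] [1.79712367e+02 4.68604052e-02 9.71030722e+01] 0.0002886719785457569 [-0.1152559   0.26863126 -0.10853448]
```

View pics/w1.png

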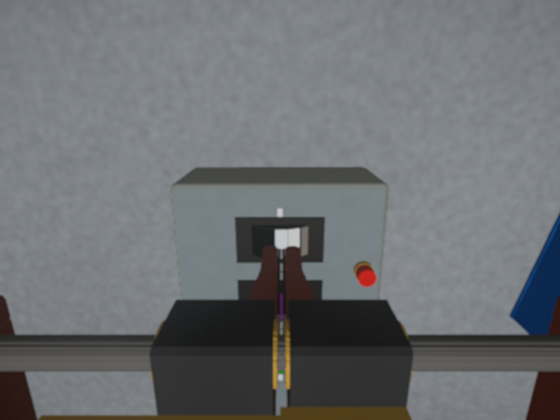

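View pics/s1.png

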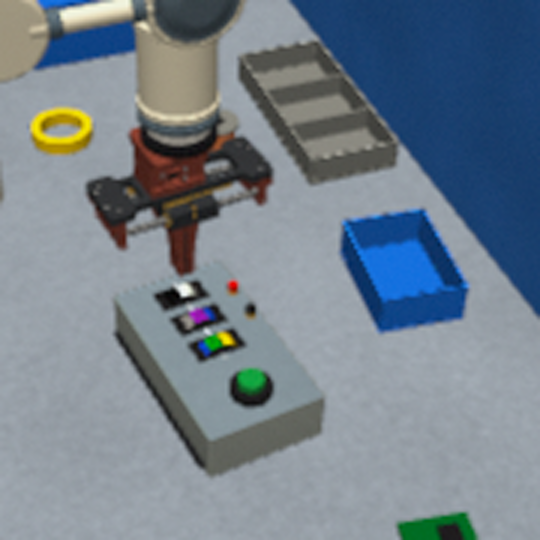

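The tips stand centred over wheel a: slot 235–325, index line at (280,212), white field 274–300. Now I'll probe by touch.

```bash
python3 - <<'E'
from h import *
r.servo_line(W(0,.08,.077),ORI,0.05); r.wait(.3)
b=F(); print("bias",b, r.sense()["tcp_pos"][2]-.182)
z=.077; hist=[]
while z>.062:
    z-=.001; r.servo_line(W(0,.08,z),ORI,0.015); f=F()-b
    hist.append((round(z,4),round(r.sense()["tcp_pos"][2]-.182,4),f.round(2).tolist()))
    if abs(f[2])>2: break
print(*hist[-6:],sep="\n")
for i in range(4):
    r.wait(.1); print(F()-b, r.sense()["tcp_pos"][2]-.182)
np.save("b.npy",b); print(r.sense()["clock"])
E
```

```text
bias [-0.06592578  0.45960248 -1.00345077] 0.07727787182083729
(0.071, np.float64(0.0709), [-0.62, -0.96, 0.86])
(0.07, np.float64(0.0699), [0.41, -0.86, 1.55])
(0.069, np.float64(0.0689), [0.38, 0.49, -0.01])
(0.068, np.float64(0.0679), [-0.4, -0.7, 0.19])
(0.067, np.float64(0.0672), [0.33, -0.14, 1.89])
(0.066, np.float64(0.0671), [-0.96, 0.13, 7.11])
[-1.95534164 -0.54242292  6.22059138] 0.06714530782980982
[-1.17347561 -0.48402689  5.96487427] 0.067157068371476
[-1.45138338 -0.2200268   6.91791943] 0.06713651503028242
[-1.86045396 -0.09913407  6.97942954] 0.0671502428883522
6.2083
```

The rim top is at z≈0.0672 (about 7 mm proud), with stiffness of roughly 6 N/mm. I'll do a test stroke with about 10 N towards +x.

```bash
cat >> h.py <<'E'
def stroke(y,x0,x1,b,N=10.,zt=.0672,k=6.0,n=6,verbose=True,v=.03):
    """press at x0, draw to x1 in n lines with force trim, lift"""
    xs=np.linspace(x0,x1,n+1); z=zt-N/k/1000
    r.servo_line(W(x0,y,zt+.004),ORI,.08)
    r.servo_line(W(x0,y,zt+.0003),ORI,.04)
    r.servo_line(W(x0,y,z),ORI,.015); out=[]
    for x in xs[1:]:
        f=F()-b; out.append(f.round(1).tolist())
        z+=float(np.clip((f[2]-N)/k/1000*.5,-.0006,.0006)); z=max(z,zt-.0035)
        r.servo_line(W(x,y,z),ORI,v)
    out.append((F()-b).round(1).tolist())
    r.servo_line(W(x1,y,zt+.004),ORI,.08)
    if verbose: print(x0,x1,"z",round(z,4),out,round(r.sense()["clock"],2))
E
python3 - <<'E'
from h import *
b=np.load("b.npy")
stroke(.08,-.007,.007,b,n=4)
r.servo_line(W(0,.045,.105),ORI,.15)
r.wait(.1)
s=r.snapshot("wrist"); cv2.imwrite("pics/w2.png",cv2.resize(s["frame"][120:320,160:400,::-1],None,fx=3,fy=3,interpolation=cv2.INTER_CUBIC)); print(r.sense()["clock"])
E
```

```text
-0.007 0.007 z 0.0651 [[-1.0, -0.4, 7.1], [-2.4, -0.6, 8.4], [-1.4, 0.5, 9.5], [-1.2, 0.1, 9.5], [-1.0, -0.3, 7.6]] 8.32
8.9417
```

View pics/w2.png

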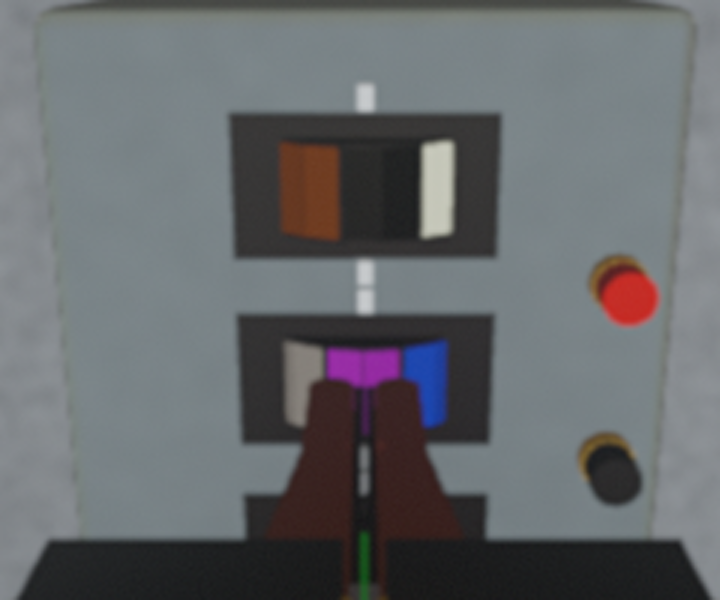

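Wheel a rolled without slipping: black now spans 340–421 (centre 380) against the index at 365, so a≈6.40. A 14 mm stroke gave 0.6 rad. Four more strokes follow on a, and three on c towards -x.

```bash
python3 - <<'E'
from h import *
b=np.load("b.npy")
r.servo_line(W(-.007,.08,.075),ORI,.12)
for i in range(4): stroke(.08,-.007,.007,b,n=3)
r.servo_line(W(0,.08,.080),ORI,.15)
r.servo_line(W(.0065,-.004,.080),ORI,.15)
for i in range(3): stroke(-.004,.0065,-.0065,b,n=3)
r.servo_line(W(0,-.035,.105),ORI,.15); r.wait(.1)
s=r.snapshot("wrist"); cv2.imwrite("pics/w3.png",cv2.resize(s["frame"][60:320,160:400,::-1],None,fx=2.3,fy=2.3,interpolation=cv2.INTER_CUBIC)); print(r.sense()["clock"])
E
```

```text
-0.007 0.007 z 0.0648 [[-1.5, -1.4, 5.8], [-1.6, 0.4, 7.6], [-1.7, 0.0, 8.1], [-1.2, 0.3, 7.6]] 11.44
-0.007 0.007 z 0.0649 [[-2.7, 0.1, 5.9], [-1.0, 0.0, 8.5], [-0.7, 0.1, 7.8], [-1.1, -0.3, 8.3]] 13.47
-0.007 0.007 z 0.065 [[-2.7, 0.0, 6.8], [-1.9, -0.1, 8.8], [-0.9, -0.0, 8.3], [-0.6, -0.2, 7.8]] 15.51
-0.007 0.007 z 0.065 [[-2.7, -0.7, 7.0], [-1.0, 0.3, 8.4], [-0.5, 0.1, 8.0], [-1.3, -0.5, 7.2]] 17.54
0.0065 -0.0065 z 0.0648 [[-1.1, -0.1, 5.5], [1.9, 0.2, 7.3], [2.1, 1.3, 8.9], [0.4, -0.3, 8.1]] 20.42
0.0065 -0.0065 z 0.0648 [[-1.3, -0.4, 6.4], [0.9, -0.0, 6.8], [1.2, -0.6, 8.2], [1.7, -0.1, 7.0]] 22.39
0.0065 -0.0065 z 0.0647 [[-0.9, -0.5, 6.1], [2.3, 0.3, 6.6], [0.8, 0.4, 7.2], [0.6, -0.5, 6.3]] 24.37
24.975
```

View pics/w3.png

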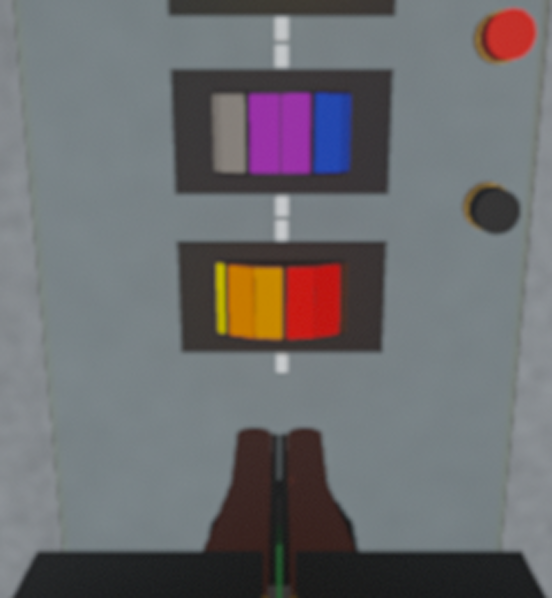

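The orange/red edge is at 285 against the index at 281.5, so c needs about -8.7 mm of rim. I'll make one short stroke and then check both wheels.

```bash
python3 - <<'E'
from h import *
b=np.load("b.npy")
r.servo_line(W(.0046,-.004,.078),ORI,.12)
stroke(-.004,.0046,-.0045,b,n=3)
r.servo_line(W(0,-.025,.125),ORI,.15); r.wait(.1)
s=r.snapshot("wrist"); cv2.imwrite("pics/w4.png",cv2.resize(s["frame"][30:290,160:400,::-1],None,fx=2.3,fy=2.3,interpolation=cv2.INTER_CUBIC)); print(r.sense()["clock"])
E
```

```text
0.0046 -0.0045 z 0.0648 [[-1.1, -0.7, 6.5], [1.0, 0.1, 7.4], [1.5, -0.4, 7.3], [1.1, 0.6, 7.8]] 27.25
27.9333
```

View pics/w4.png

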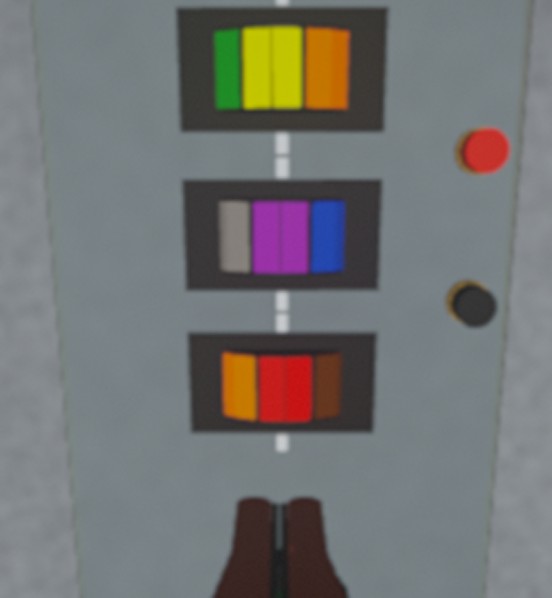

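Red is centred to about +1 mm (285 vs 282), and violet is centred. Yellow is at 273 vs 282, about -2.3 mm, so I'll nudge a by +2.3 mm.

```bash
python3 - <<'E'
from h import *
b=np.load("b.npy")
r.servo_line(W(0,.04,.1),ORI,.15)
r.servo_line(W(-.0012,.08,.078),ORI,.12)
stroke(.08,-.0012,.0013,b,n=2)
r.servo_line(W(0,.04,.1),ORI,.15)
r.servo_line(W(0,-.03,.125),ORI,.15); r.wait(.1)
s=r.snapshot("wrist"); cv2.imwrite("pics/w5.png",cv2.resize(s["frame"][20:280,160:400,::-1],None,fx=2.3,fy=2.3,interpolation=cv2.INTER_CUBIC)); print(r.sense()["clock"])
hsv=cv2.cvtColor(s["frame"],cv2.COLOR_RGB2HSV); H,S,V=cv2.split(hsv)
for nm,m in (("yellow",(H>26)&(H<34)&(S>150)),("violet",(H>140)&(H<160)&(S>100)),("red",((H<4)|(H>176))&(S>180)),("index",(V>170)&(S<40))):
    m=m.astype(np.uint8); m[:,:210]=0; m[:,345:]=0; n,l,st,c=cv2.connectedComponentsWithStats(m)
    for i in range(1,n):
        if st[i,4]>15: print(nm,st[i],c[i].round(1))
E
```

```text
-0.0012 0.0013 z 0.0652 [[-2.0, -0.2, 7.8], [-2.3, -1.1, 8.1], [-1.2, 0.6, 8.6]] 30.62
31.8833
yellow [269  33  27  37 987] [282.   50.9]
violet [268 109  26  33 813] [280.7 124.8]
red [272 178  23  28 643] [283.  191.5]
index [279  14   6  10  50] [281.2  18.6]
index [279  80   5   9  41] [281.1  84.2]
index [279  91   5   9  41] [281.1  94.8]
index [279 150   5   8  38] [281.1 153.5]
index [279 159   5   8  35] [281.1 162.8]
index [279 213   5   7  29] [281.2 215.7]
```

View pics/w5.png

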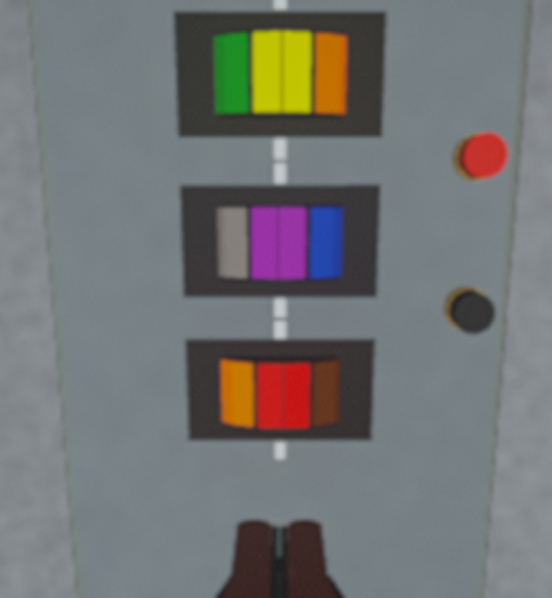

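The code stands: yellow +0.6 mm, violet -0.2 mm, red about +1.2 mm. Next is the button, pressed step by step while watching the force.

```bash
python3 - <<'E'
from h import *
r.servo_line(W(0,-.078,.125),ORI,.15)
r.servo_line(W(0,-.078,.092),ORI,.06); r.wait(.2)
b=np.mean([F() for _ in range(1)],axis=0)
z=.092; h=[]
while z>.064:
    z-=.001; r.servo_line(W(0,-.078,z),ORI,.015); f=F()-b
    h.append((round(z,4),round(float(r.sense()["tcp_pos"][2])-.182,4),f.round(1).tolist()))
    if f[2]>9.5: break
print(*h[-14:],sep="\n")
r.wait(.2); print(F()-b, r.sense()["clock"])
s=r.snapshot("side"); cv2.imwrite("pics/s6.png",cv2.resize(s["frame"][180:290,220:330,::-1],None,fx=5,fy=5,interpolation=cv2.INTER_CUBIC))
E
```

```text
(0.087, 0.0869, [-1.3, 0.3, 0.8])
(0.086, 0.0859, [0.5, -1.2, 0.7])
(0.085, 0.0849, [-0.1, 0.1, 0.2])
(0.084, 0.0839, [-1.0, 0.7, -0.6])
(0.083, 0.0829, [-0.5, 0.1, -0.0])
(0.082, 0.0823, [-0.3, -0.2, 1.8])
(0.081, 0.0812, [-1.3, 0.3, 2.3])
(0.08, 0.0802, [-0.3, -1.2, 2.4])
(0.079, 0.0792, [-1.2, -0.4, 2.2])
(0.078, 0.0781, [-0.5, -0.7, 3.5])
(0.077, 0.0771, [-0.2, -0.3, 3.5])
(0.076, 0.0764, [-0.8, -0.0, 5.6])
(0.075, 0.0763, [-2.4, 0.8, 9.5])
(0.074, 0.0762, [-3.6, 1.3, 12.4])
[-4.22127451  0.97830724 11.68014844] 37.95
```

View pics/s6.png

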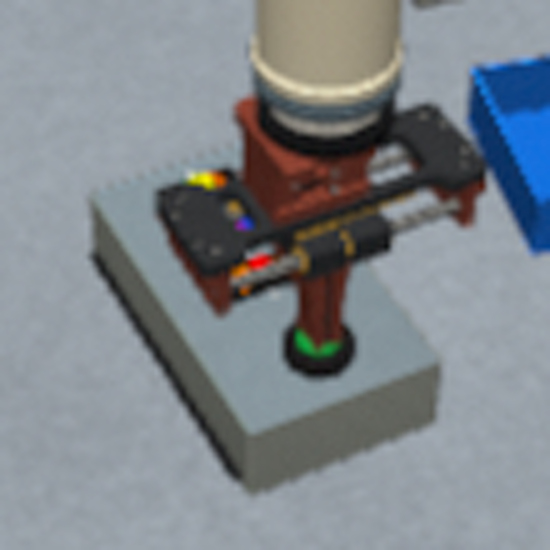

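The button was contacted at z≈0.0823 and hit its hard stop at 0.0763, a 6 mm travel with at most 12 N. The tips sit on the green cap at (320,345). I'll release straight up and check.

```bash
python3 - <<'E'
from h import *
r.servo_line(W(0,-.078,.09),ORI,.03)
r.servo_line(W(0,-.09,.14),ORI,.12)
r.servo_line(W(0,-.06,.16),ORI,.12); r.wait(.3)
s=r.snapshot("wrist"); cv2.imwrite("pics/w7.png",s["frame"][:,:,::-1]); print(r.sense()["clock"],F())
hsv=cv2.cvtColor(s["frame"],cv2.COLOR_RGB2HSV); H,S,V=cv2.split(hsv)
for nm,m in (("yellow",(H>26)&(H<34)&(S>150)),("violet",(H>140)&(H<160)&(S>100)),("red",((H<4)|(H>176))&(S>180)),("index",(V>170)&(S<40))):
    m=m.astype(np.uint8); m[:,:210]=0; m[:,345:]=0; n,l,st,c=cv2.connectedComponentsWithStats(m)
    for i in range(1,n):
        if st[i,4]>15: print(nm,st[i],c[i].round(1))
s=r.snapshot("scene"); cv2.imwrite("pics/c7.png",s["frame"][:,:,::-1])
s=r.snapshot("side"); cv2.imwrite("pics/s7.png",cv2.resize(s["frame"][180:290,220:330,::-1],None,fx=5,fy=5,interpolation=cv2.INTER_CUBIC))
E
```

```text
40.0583 [ 0.77606716 -0.13452886  0.36619486]
yellow [270   0  24  24 558] [281.5  11.1]
violet [270  60  22  31 681] [280.5  75. ]
red [272 124  21  27 538] [282.4 137.1]
index [279  35   5   7  31] [281.  38.]
index [279  44   5   8  32] [281.   47.9]
index [279 100   5   7  32] [281.1 102.9]
index [279 108   5   7  31] [281. 111.]
index [280 158   4   7  25] [281.4 161.1]
```

View pics/w7.png

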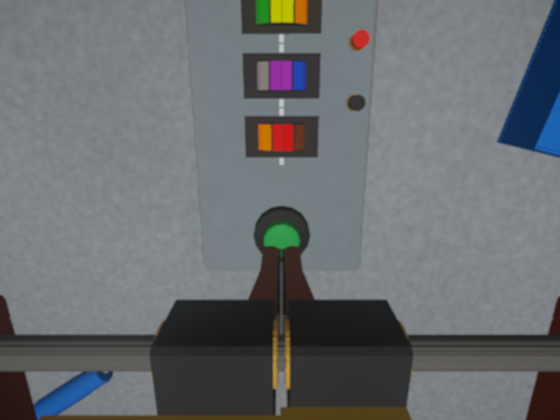

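View pics/s7.png

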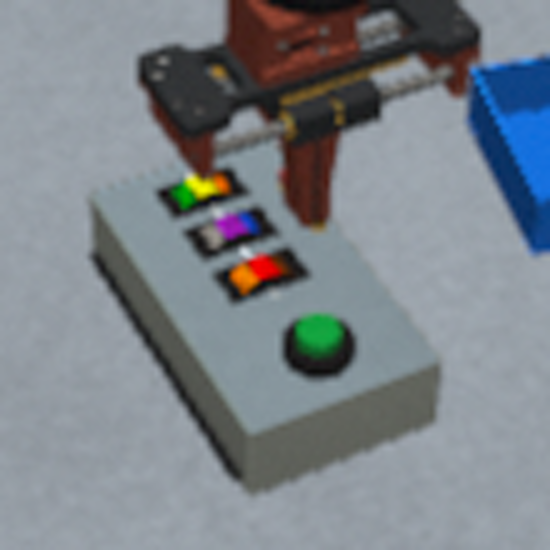

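The pictures show yellow (281.5), violet (280.5) and red (282.4) against the index at 281. The green cap is back up at side-view (320,335), and the gripper is clear of everything. I'm handing in.

```bash
python3 -c "
from h import *
r.hand_in(); print(r.sense()['clock'])"
```

```text
the job is handed in; nothing more can be done
the job is handed in; nothing more can be done
```

The decade box stands at 4‑7‑2. I pressed the green button fully once the code was set, and it came back up. I handed the job in at about 40 s of the 67 s allowed.

- **Finding the rim by touch:** the top of the rim is about 7 mm above the fascia.
- **Turning the wheels:** I used the closed fingertips at about 6–10 N. Wheel a went towards +x to yellow, and wheel c towards −x to red. The middle wheel was not touched.
- **Wheels in the last picture:** yellow is off the index by about +0.3 mm, violet −0.3 mm and red +0.9 mm, against a tolerance of 4 mm.
- **Button:** the fingertip went down 6 mm to the hard stop, with at most about 12.4 N. The last side view shows the cap up again and the gripper clear.
- **Checks that disagreed:** the first three strokes on wheel c moved it about 33 mm instead of the 39 mm drawn. Either the wheel slipped or my first angle estimate was off; a further stroke put it right. I nudged wheel a by about 2.3 mm as well.
- **Not checked:** I did not measure the positions of the other things on the bench. The arm worked only above the box and never felt an unexpected contact.

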